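Put the bending dies away in the tooling drawer

TASK

Put the bending dies away in the low tooling cabinet. Open its drawer, first take out the square-tube offcut that was left in it and put that in the scrap bin, then slide every die that stands on the bench fully into the rail in the drawer, with its foot under the rail's lips. When they are all in, swing the latch fully across the rail's mouth and then push the drawer fully shut; leave the hammer, spray can and brass fitting where they are.

Things in the scene. Friction and masses are not known exactly. Their poses are not given: they have to be found in the camera images.
- drawer (a joint): how far the drawer is out, m: 0 shut, 0.17 right open (stop). It is the only drawer of a fixed low steel bench cabinet, 190 deep x 320 wide x 92 mm high, and comes out towards the robot (cabinet -x). Starts a little open. It stays where it is left; about 8 N moves it. When right open the cabinet's front face is 90 mm beyond the rail's axis.
- drawer_handle (a point): middle of the drawer's handle: a round bar 10 mm thick, 120 mm long (along y), 52 mm above the bench. Its axis is 42 mm in front of the drawer's front panel: a 37 mm gap, open from above. The panel is 310 mm wide, 14 mm thick, its top 80 mm above the bench.
- rail_mouth (a point): centre of the rail's mouth, on the drawer floor (16 mm above the bench); its x points into the cabinet, its y to the bay. The rail is a steel C-channel on that floor, running 170 mm from the mouth along -y to an end stop. Inside: 63.5 mm wide, 15 mm high under two lips 4 mm thick, with a slot 34 mm wide between them for the web. Two flared guides 19 mm high reach 17 mm out from the mouth.
- bay (a point): middle of the loading bay, on the drawer floor: the open floor before the rail's mouth, level with the rail's floor, from the mouth (55 mm away along -y) to the drawer's side wall (51 mm along +y). Front panel's inner face 80 mm along -x, back wall 77 mm along +x. Side and back walls stand 18 mm above the floor. Set a die down here in line with the rail and slide it in.
- rail_end (a point): inner end of the rail, on the rail's floor, at the end stop (40 mm high); 170 mm from rail_mouth. All four dies would fill 160 mm of the rail, so they are pushed up against one another.
- latch (a joint): angle of the swing latch, rad: 0 closed, straight across the rail's mouth (stop); grows as it swings out over the loading bay (counterclockwise from above), 1.75 at most. Starts open at about 1.6. It stays where it is left; under 1 N at the knob moves it. It is a flat bar 12 mm wide, 8 mm thick, lying 19 mm above the drawer floor.
- latch_pivot (a point): vertical pivot of the latch (underside of the bar), 52 mm along -x and 6 mm along +y from rail_mouth, 19 mm above the drawer floor.
- latch_knob (a point): the latch's knob: an upright black round pin 12 mm thick at the bar's free end, 94 mm from the pivot; it stands from 27 to 50 mm above the drawer floor, this point is on its axis at 38 mm.
- die_30: bending-die segment, dark steel, 30 mm long, about 0.38 kg, standing on the bench. An upside-down T in section: foot 60 mm wide (body x), 12 mm thick; web 26 mm wide up to 50 mm overall height, V groove along its top; all run its whole length (body y). Same either way round. Origin: centre of underside. Grip the web across its 26 mm. May be absent (None).
- die_40a: bending-die segment, dark steel, 40 mm long, about 0.5 kg, standing on the bench. An upside-down T in section: foot 60 mm wide (body x), 12 mm thick; web 26 mm wide up to 50 mm overall height, V groove along its top; all run its whole length (body y). Same either way round. Origin: centre of underside. Grip the web across its 26 mm. May be absent (None).
- die_40b: bending-die segment, dark steel, 40 mm long, about 0.5 kg, standing on the bench. An upside-down T in section: foot 60 mm wide (body x), 12 mm thick; web 26 mm wide up to 50 mm overall height, V groove along its top; all run its whole length (body y). Same either way round. Origin: centre of underside. Grip the web across its 26 mm. May be absent (None).
- die_50: bending-die segment, dark steel, 50 mm long, about 0.63 kg, standing on the bench. An upside-down T in section: foot 60 mm wide (body x), 12 mm thick; web 26 mm wide up to 50 mm overall height, V groove along its top; all run its whole length (body y). Same either way round. Origin: centre of underside. Grip the web across its 26 mm. May be absent (None).
- offcut: offcut of square aluminium tube, 70 mm long (body x), 25 x 25 mm, lying on the floor of the drawer's loading bay, roughly at right angles to the rail (out of sight under the cabinet's roof until the drawer is pulled out). Origin: centre of its underside.
- scrap_bin: fixed open blue plastic bin, 170 (x) x 136 (y) x 70 mm high, walls 4 mm, floor 4 mm. Origin: centre of its underside.
- hammer: bystander: hammer lying on the bench; leave it alone
- spray_can: bystander: spray can 60 mm across, 170 mm tall, standing on the bench; leave it alone
- fitting: bystander: brass pipe fitting 28 mm across, 36 mm tall, standing on the bench; leave it alone

How it is judged:
By the outcome, as a careful person would: the job done as asked, in the order asked, and still so for the second after the job is handed in, with the robot touching nothing.
Of die_30, die_40a, die_40b, die_50 only 2 to 4 are there at a start; the rules pass over those that are not, and their reading is None.
At some moment in a run one of die_30, die_40a, die_40b, die_50 may be knocked a few centimetres aside while the robot is not near it.
It also fails if it takes over 210 s, if anything falls off the work surface, if the arm or the gripper's body presses on something with over 40 N, if the wrist force passes 120 N, or if a joint passes its speed limit or range.

ROBOT

A 7-joint arm with a two-finger parallel gripper is mounted at the origin on the work surface. World frame = base frame: x ahead of the robot, y to its left, z up, the work surface at z = 0. Lengths are in m, angles in degrees, forces in N, time in s.
With the tool pointing down it reaches from about 0.425 to 0.875 m from the base axis. Payload 4.7 kg.
Tool frame: the origin (TCP) lies at the very end of the fingers, on their centre line; the grasp point (between the pads) lies 19 mm behind it; z points along the fingers, y is the line along which they close (so a half turn about z gives the same grasp; the last joint's range is limited). The gripper opens to 87 mm and grips with 3 to 60 N. Pads are 19 mm wide; open, the fingers measure 117 mm over their backs; the gripper's body (75 mm by 190 mm) begins 51 mm behind the grasp point.
Start: joints at [67.156, 18.392, -4.016, 83.108, 1.295, 78.541, -3.26], TCP at [0.261, -0.595, 0.223] pointing down, gripper open.
Joint ranges: [-163.93, 163.93], [-17.29, 119.83], [-79.2, 71.16], [3.27, 140.29], [-89.18, 269.18], [5.43, 117.66], [-154.24, 154.24]. Speed limits (degrees/s): [147.25, 147.25, 180, 180, 180, 180, 180].

INTERFACE

Orientations are given as [roll, pitch, yaw] about the fixed x, y, z axes, in that order (R = Rz(yaw) Ry(pitch) Rx(roll)).
In Python, from cell import get_obs, cams, ticket, finder gives the robot as it stands.
- The arm moves only by the shell command python3 -m creep 'ROWS' [FORCE]. ROWS is text: rows parted by semicolons, each of 5 numbers parted by spaces: the shift along the world's x, y, z in m, then the turn about the world's z in degrees, then the finger opening in m, from 0 to 0.087. A call has 1 to 8 rows; each row shifts and turns the commanded pose from where the row before left it; what a row does not reach is not made up. A row lasts 1/8 s, in which the tool goes at most 62.5 mm and 10.7 degrees, less where a joint would pass 70% of its speed; a pose out of reach is approached as far as the arm can. A call with a gripper value outside its range is refused whole. The fingers move at their own pace and stop on an object; FORCE is the grip in N (left out, the last holds). Time passes only in rows, so rows that do not move let the fingers close. It gives the time, the measured TCP pose, the force, the opening and the grip force at its end, in the units of the state.
- get_obs(): the state, without advancing time (a new reading comes with each control period).
- cams.read_camera(name): name is "scene" or "top" or "wrist"; returns the picture (384x512x3 uint8, red, green, blue); there is no depth.
- cams.calibration(name): a dict with "fx", "fy", "cx", "cy" (pixels), "extrinsics" (4x4, takes a point from world to camera coordinates). Camera axes: x right, y down, z forward; pixel columns grow to the right and rows downward; lengths in m; the calibration is good to about 2 mm. A picture is of the moment at which its call begins: read the wrist's pose just before it. calibration takes no time and is no camera call; for the wrist camera it gives the pose at the moment of the call.
- ticket.sign_off(): hands the job in; it is judged then, once.
Trained networks look in the newest picture that a camera, given by its name, has taken for a name from the list of things; names that differ only in an ending like _2 or _b are one class to them, and where a whole thing is asked for, a point or a joint stands for the part that bears it (a point fixed in the world has none). Each returns a list of dicts, best first, with "p" (0 to 1); they miss things now and then, are a little off and sometimes report something else, mostly with a low value. They report only what shows in the picture. A call takes as long as a camera call.
- finder.masks_of(name, camera): "mask" (384x512 bool, what is visible of it) and "xy" ([column, row] in pixels, amid what is visible of it).
- finder.tip_of(name, camera): "xy" ([column, row] in pixels: a listed point, or the origin of a listed thing).
The state is a dict: "time_s": time; "qpos": joint angles; "joint_velocities": joint speeds; "effort": joint torques, N m; "tool_pos": TCP position; "tool_rot": TCP orientation; "force": force on the tool from outside, world axes, zero at the start; "wrist_torque": the same for the moment, N m; "grip_width": finger opening in m; "grasp_force": force on a finger pad.
Only numpy, scipy, OpenCV 4.12 (cv2) and the standard library are available. Lean on these libraries where they do the work, as an engineer would, in place of code of your own. Each camera call takes 0.05 s, during which the arm holds its last target. There are 200 camera calls.

## Working session

There is one attempt and no reset: what is moved stays moved. The work goes in short steps, Python scripts to look and compute and a shell command to move; the robot and the scene stay as the last step left them, time stands still between calls to the robot, and variables do not carry over. Pictures are saved under pics/ and viewed, at most 17 in all, crops included, and the job is handed in when it is done.

```bash
ls; mkdir -p pics; cat > h.py <<'E'
import numpy as np, cv2
from cell import get_obs, cams, ticket, finder
def snap(cam, name=None):
    im=cams.read_camera(cam)
    if name: cv2.imwrite('pics/'+name+'.png', im[:,:,::-1])
    return im
def ray(cam,xy,z):
    c=cams.calibration(cam);E=np.array(c['extrinsics']);R=E[:3,:3];t=E[:3,3]
    o=-R.T@t; d=R.T@np.array([(xy[0]-c['cx'])/c['fx'],(xy[1]-c['cy'])/c['fy'],1])
    return o+d*(z-o[2])/d[2]
def proj(cam,p):
    c=cams.calibration(cam);E=np.array(c['extrinsics']);q=E[:3,:3]@np.array(p)+E[:3,3]
    return np.array([c['fx']*q[0]/q[2]+c['cx'],c['fy']*q[1]/q[2]+c['cy']])
E
python3 - <<'E'
from h import *
o=get_obs();print(o)
a=snap('scene','s0');b=snap('top','t0')
Z=dict(drawer_handle=.052,rail_mouth=.016,latch_knob=.054,latch_pivot=.035,die_30=0,die_40a=0,die_50=0,scrap_bin=0,hammer=0,spray_can=0,fitting=0)
for n,z in Z.items():
    for r in finder.tip_of(n,'top')[:4]:
        print(n,round(r['p'],2),np.round(r['xy'],1),np.round(ray('top',r['xy'],z),4))
E
```

```text
pics
{'time_s': 0.0, 'qpos': array([67.15789405, 18.43913283, -4.01524857, 83.17452654,  1.29528085,
       78.54042969, -3.26198345]), 'joint_velocities': array([ 0.0230182 , -0.08845183,  0.03443661,  0.07727309,  0.05270038,
        0.01370753, -0.0634808 ]), 'effort': array([-5.31927362e-04, -4.91290998e+01, -4.03769799e-01, -3.12535357e+01,
       -6.38032285e-02,  4.36724047e-02,  1.41085875e-04]), 'tool_pos': array([ 0.26047495, -0.59492798,  0.22146393]), 'tool_rot': array([-1.79891168e+02,  6.09021979e-03,  2.36496572e+01]), 'force': array([-0.71613696, -0.04244702,  0.00499901]), 'wrist_torque': array([0.0074009 , 0.01188019, 0.01708125]), 'grasp_force': 0.0, 'grip_width': 0.08730181465770187}
drawer_handle 0.96 [273.5 197.5] [ 0.5746 -0.0581  0.052 ]
drawer_handle 0.71 [262.1 159. ] [ 0.6982 -0.0197  0.052 ]
drawer_handle 0.7 [256.9 175.4] [ 0.6446 -0.0044  0.052 ]
rail_mouth 0.82 [262.2 156.6] [ 0.7157 -0.0189  0.016 ]
latch_knob 0.64 [225.8 177.9] [0.6344 0.0939 0.054 ]
latch_knob 0.4 [259.7 175.8] [ 0.643  -0.0134  0.054 ]
latch_pivot 0.95 [261.5 175. ] [ 0.6498 -0.0185  0.035 ]
die_30 0.58 [180.2 204.6] [ 0.5537  0.2477 -0.    ]
die_40a 0.81 [145.7 202.4] [0.5589 0.3625 0.    ]
die_50 0.58 [180.2 204.6] [ 0.5537  0.2477 -0.    ]
scrap_bin 0.97 [384.7 210.8] [ 0.5455 -0.4185  0.    ]
hammer 0.81 [160.3 162.4] [0.6949 0.3223 0.    ]
spray_can 0.56 [368.9 166.5] [ 0.6916 -0.3709  0.    ]
spray_can 0.43 [385.4 210.6] [ 0.5462 -0.4208  0.    ]
fitting 0.67 [309.4 153.8] [ 0.7319 -0.1753  0.    ]
fitting 0.54 [320.9 268.9] [ 0.356  -0.2126  0.    ]
```

```bash
python3 -c "
import cv2;a=cv2.imread('pics/s0.png');b=cv2.imread('pics/t0.png')
cv2.imwrite('pics/t0b.png',cv2.resize(b,(800,600)))"
```

```text
(no output)
```

View pics/t0b.png

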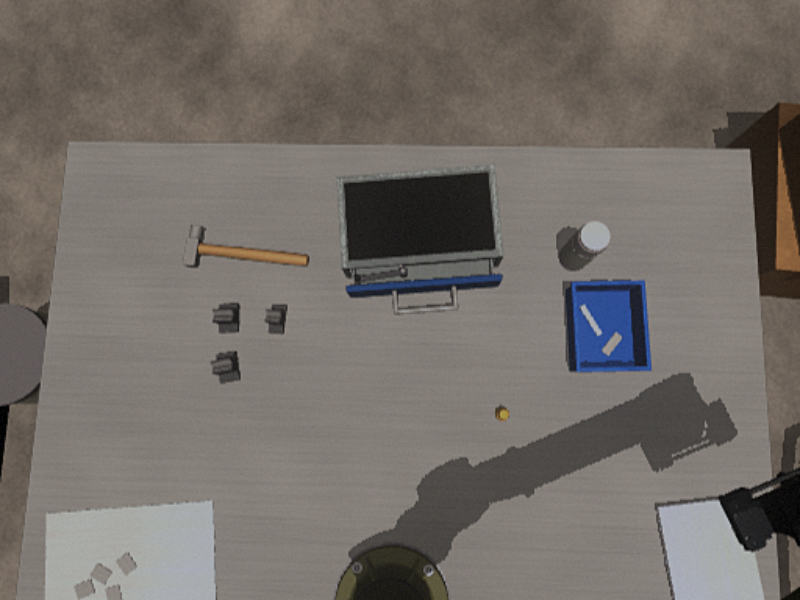

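View pics/s0.png

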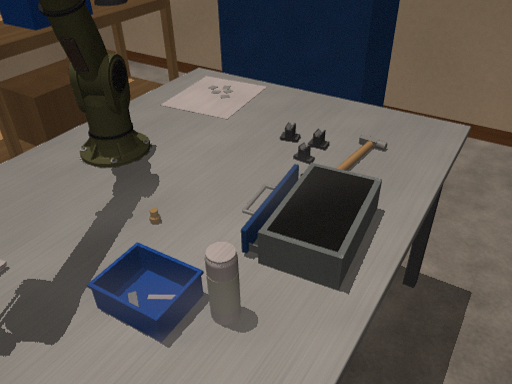

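```bash
python3 -m creep '0.02 0.05 0.004 9 0.087;0.025 0.05 0.004 9 0.087;0.025 0.05 0.004 9 0.087;0.025 0.05 0.004 9 0.087;0.025 0.05 0.004 9 0.087;0.03 0.05 0.004 9 0.087;0.03 0.05 0 9 0.087;0.03 0.05 0 7 0.087'; python3 -m creep '0.03 0.05 0 0 0.03;0.03 0.05 0 0 0.03;0.01 0.01 0 0 0.03;0 0 0 0 0.03'
cat > look.py <<'E'
import sys
from h import *
# usage: look.py cam [pic] name:z ...
cam=sys.argv[1]; snap(cam,sys.argv[2] if sys.argv[2]!='-' else None)
o=get_obs();print('t',round(o['time_s'],1),'tcp',np.round(o['tool_pos'],4),'yaw',round(o['tool_rot'][2],2))
for s in sys.argv[3:]:
    n,z=s.split(':');z=float(z)
    for r in finder.tip_of(n,cam)[:4]:
        print(n,round(r['p'],2),np.round(r['xy'],1),np.round(ray(cam,r['xy'],z),4)[:2])
E
python3 look.py wrist w1 drawer_handle:.052 latch_pivot:.035 latch_knob:.054 rail_mouth:.016
```

```text
time_s: 1.65
tool_pos: [0.4716, -0.1939, 0.2471]
tool_rot: [179.9, 0.1, 93.9]
force: [0.4, -0.1, -0.3]
grip_width: 0.0872
grasp_force: 0.0
time_s: 2.15
tool_pos: [0.541, -0.085, 0.2465]
tool_rot: [-180.0, 0.0, 93.8]
force: [0.1, -0.0, 0.4]
grip_width: 0.0548
grasp_force: 0.0
t 2.2 tcp [ 0.5404 -0.0866  0.2464] yaw 93.61
drawer_handle 0.59 [291.7 148.6] [ 0.5761 -0.0587]
latch_pivot 0.63 [366.7 108.9] [ 0.6582 -0.0118]
latch_knob 0.63 [364.7  11.2] [0.6363 0.0809]
```

View pics/w1.png

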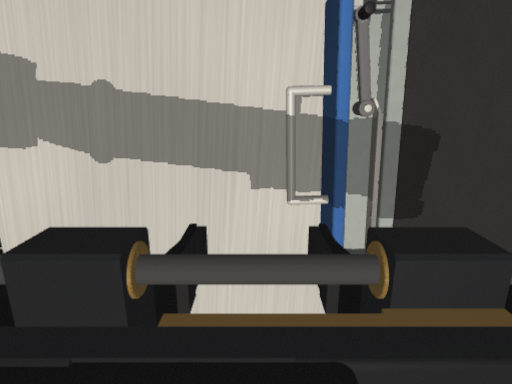

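```bash
python3 -m creep '0.035 0.028 -0.04 0 0.04;0 0 -0.05 0 0.04;0 0 -0.05 0 0.04;0 0 -0.04 0 0.04;0 0 -0.028 0 0.04;0 0 0 0 0.04;0 0 0 0 0.0;0 0 0 0 0.0' 25; python3 -m creep '0 0 0 0 0;0 0 0 0 0'
```

```text
time_s: 3.4
tool_pos: [0.5771, -0.0578, 0.0404]
tool_rot: [179.8, 0.1, 93.6]
force: [-0.4, -1.0, 0.8]
grip_width: 0.0273
grasp_force: 0.0
time_s: 3.65
tool_pos: [0.5759, -0.0576, 0.0393]
tool_rot: [180.0, 0.0, 93.7]
force: [-0.9, -0.3, 4.4]
grip_width: 0.0091
grasp_force: 25.0
```

```bash
python3 -m creep '-0.01 -0.0007 0 0 0;-0.02 -0.0014 0 0 0;-0.02 -0.0014 0 0 0;-0.02 -0.0014 0 0 0;-0.02 -0.0014 0 0 0;-0.02 -0.0014 0 0 0' 40;  python3 -m creep '-0.01 -0.0007 0 0 0;-0.005 -0.0003 0 0 0'; python3 -m creep '-0.005 -0.0003 0 0 0;-0.003 0 0 0 0'
```

```text
time_s: 4.4
tool_pos: [0.4687, -0.0678, 0.0394]
tool_rot: [179.5, 0.2, 93.6]
force: [8.7, -6.9, -6.7]
grip_width: 0.0085
grasp_force: 40.0
time_s: 4.65
tool_pos: [0.4533, -0.0693, 0.0394]
tool_rot: [179.6, 0.3, 93.6]
force: [7.9, -6.5, -8.5]
grip_width: 0.0087
grasp_force: 40.0
time_s: 4.9
tool_pos: [0.4456, -0.07, 0.0394]
tool_rot: [179.6, 0.3, 93.6]
force: [8.9, -8.7, -8.1]
grip_width: 0.0085
grasp_force: 40.0
```

```bash
python3 -m creep '-0.005 -0.0006 0 0 0;-0.003 0 0 0 0'; python3 -m creep '-0.004 -0.0006 0 0 0;-0.003 0 0 0 0';python3 look.py top t1 drawer_handle:.052 latch_pivot:.035 latch_knob:.054 rail_mouth:.016 rail_end:.016 bay:.016 offcut:.016
```

```text
time_s: 5.15
tool_pos: [0.4381, -0.0707, 0.0394]
tool_rot: [179.5, 0.3, 93.6]
force: [14.0, -9.1, -15.0]
grip_width: 0.0085
grasp_force: 40.0
time_s: 5.4
tool_pos: [0.4382, -0.0707, 0.0396]
tool_rot: [178.6, 0.3, 93.7]
force: [36.0, -9.6, -41.1]
grip_width: 0.0086
grasp_force: 39.9
t 5.5 tcp [ 0.4382 -0.0707  0.0396] yaw 93.65
drawer_handle 0.54 [148. 234.] [0.4524 0.3312]
latch_pivot 0.88 [260.6 214.8] [ 0.5211 -0.0184]
latch_pivot 0.58 [366.1 162.7] [ 0.6955 -0.3533]
latch_knob 0.7 [246.6 204.1] [0.5519 0.0257]
rail_mouth 0.85 [263.8 201.3] [ 0.5672 -0.0272]
rail_mouth 0.36 [384.2 208. ] [ 0.5525 -0.4125]
rail_end 0.72 [311.7 197.4] [ 0.5827 -0.1815]
bay 0.93 [242.5 201.5] [0.5653 0.0417]
offcut 0.72 [248.6 198.5] [0.5755 0.0222]
offcut 0.62 [320.8 265.1] [ 0.3681 -0.2102]
offcut 0.2 [148.  234.6] [0.4525 0.3426]
```

```bash
python3 -m creep '0.006 0.001 0 0 0;0 0 0 0 0.035;0 0 0 0 0.035;0 0 0 0 0.035;0 0 0.05 0 0.035;0.03 0 0.06 0 0.035;0.05 0 0.06 0 0.06;0.03 0 0.06 0 0.06'; python3 -m creep '0.02 -0.01 0.01 0 0.06;0 0 0 0 0.06;0 0 0 0 0.06'
python3 look.py wrist w2 drawer_handle:.052 latch_pivot:.035 latch_knob:.054 rail_mouth:.016 rail_end:.016 bay:.016 offcut:.016
```

```text
time_s: 6.8
tool_pos: [0.5301, -0.0662, 0.2497]
tool_rot: [-180.0, -0.0, 93.7]
force: [1.0, 0.0, -0.9]
grip_width: 0.0478
grasp_force: 0.0
time_s: 7.18
tool_pos: [0.5482, -0.0759, 0.257]
tool_rot: [-179.8, -0.1, 93.7]
force: [0.6, 0.4, 0.2]
grip_width: 0.0599
grasp_force: 0.0
t 7.2 tcp [ 0.5481 -0.076   0.257 ] yaw 93.69
drawer_handle 0.88 [160.1 158.1] [ 0.4349 -0.0686]
drawer_handle 0.57 [275.5  79.6] [0.5608 0.0247]
latch_pivot 0.59 [236.2 116.9] [ 0.5195 -0.0178]
latch_knob 0.95 [220.2  26. ] [0.5004 0.073 ]
latch_knob 0.35 [291.9  78.7] [0.579  0.0263]
rail_mouth 0.96 [279.3 125.7] [ 0.5724 -0.026 ]
rail_end 0.92 [281.4 247.9] [ 0.5885 -0.1888]
bay 0.57 [275.   75.9] [0.5632 0.0312]
offcut 0.89 [293.8  80.5] [0.5861 0.0274]
```

View pics/w2.png

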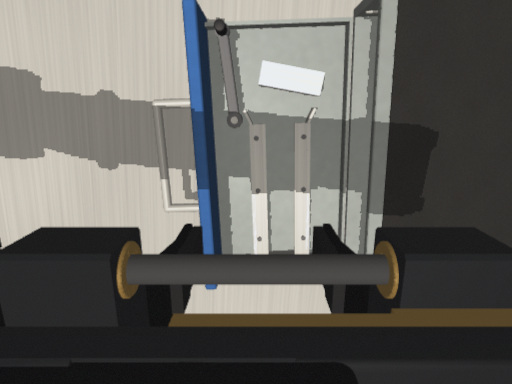

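```bash
cat >> h.py <<'E'
def rect(name,cam,z,k=0):
    "min-area rectangle of a mask projected to plane z: list of (p,center,size,angle of long side)"
    out=[]
    for r in finder.masks_of(name,cam):
        c,_=cv2.findContours(r['mask'].astype(np.uint8),cv2.RETR_EXTERNAL,cv2.CHAIN_APPROX_NONE)
        if not c: continue
        c=max(c,key=cv2.contourArea).reshape(-1,2)
        w=np.array([ray(cam,q,z)[:2] for q in c])
        (cx,cy),(a,b),an=cv2.minAreaRect((w*1000).astype(np.float32))
        if a<b: a,b,an=b,a,an+90
        an=(an+90)%180-90
        out.append((round(r['p'],2),np.round([cx,cy],1),np.round([a,b],1),round(an,1),np.round(r['xy'],0)))
    return out
E
python3 -c "
from h import *
snap('wrist')
for z in (.041,): print(rect('offcut','wrist',z))
snap('top')
print(rect('die_30','top',.03))
print(rect('scrap_bin','top',.07))
print(rect('spray_can','top',.17))
"
```

```text
[(0.93, array([578.4,  28.2]), array([71.5, 27.9]), -5.7, array([292.,  78.])), (0.22, array([538.6, -43.2]), array([295.9, 225.4]), -84.7, array([260., 135.]))]
[(0.58, array([551.5, 253.2]), array([58.3, 42.1]), 1.0, array([177., 205.])), (0.49, array([504.8,  35.3]), array([94. , 13.7]), -78.9, array([245., 220.]))]
[(0.74, array([ 544.1, -409.6]), array([176.1, 156.3]), 2.1, array([390., 209.]))]
[(0.69, array([ 675.6, -342.4]), array([108.4,  52. ]), -44.1, array([374., 159.]))]
```

```bash
python3 -m creep '0.004 0.013 0 10 0.045;0.004 0.013 0 10 0.045;0.004 0.013 0 10 0.045;0.004 0.013 0 10 0.045;0.004 0.013 0 10 0.045;0.004 0.013 -0.02 10 0.045;0.004 0.013 -0.03 10 0.045;0.003 0.013 -0.03 10.5 0.045'; python3 -m creep '0 0 -0.05 0 0.045;0 0 -0.04 0 0.045;0 0 -0.03 0 0.045;0 0 0 0 0.045'; python3 look.py wrist w3 offcut:.016
```

```text
time_s: 8.88
tool_pos: [0.581, 0.0276, 0.1778]
tool_rot: [180.0, 0.0, 174.5]
force: [0.1, -0.2, 0.3]
grip_width: 0.045
grasp_force: 0.0
time_s: 9.38
tool_pos: [0.5786, 0.0271, 0.0561]
tool_rot: [180.0, -0.3, 174.2]
force: [0.6, 0.4, 0.4]
grip_width: 0.0448
grasp_force: 0.0
t 9.4 tcp [0.5802 0.0274 0.0581] yaw 174.16
offcut 0.8 [262.5 219. ] [0.5837 0.0309]
```

View pics/w3.png

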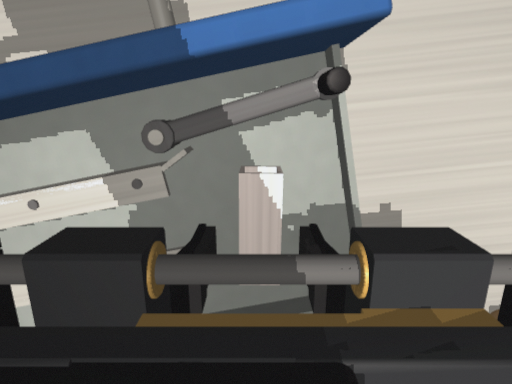

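```bash
python3 -m creep '0 0 -0.025 0 0.045;0 0 -0.009 0 0.045;0 0 0 0 0;0 0 0 0 0;0 0 0 0 0;0 0 0 0 0' 25; python3 -m creep '0 0 0.03 0 0;0 0 0.05 0 0;0 0 0.05 0 0;0 0 0.03 0 0;0 0 0 0 0';python3 look.py wrist -;python3 look.py top - scrap_bin:0 
```

```text
time_s: 10.22
tool_pos: [0.5815, 0.0276, 0.0254]
tool_rot: [180.0, 0.1, 174.2]
force: [-0.0, 0.5, 4.9]
grip_width: 0.0247
grasp_force: 25.0
time_s: 10.85
tool_pos: [0.5821, 0.0276, 0.1867]
tool_rot: [-180.0, 0.3, 174.1]
force: [-0.1, -0.9, -2.1]
grip_width: 0.0247
grasp_force: 25.0
t 10.9 tcp [0.5808 0.0272 0.1846] yaw 174.14
t 10.9 tcp [0.58   0.0271 0.1833] yaw 174.15
scrap_bin 0.84 [383.1 209.9] [ 0.5483 -0.4135]
scrap_bin 0.27 [145.3 200.6] [0.5649 0.3642]
```

```bash
python3 -m creep '0 -0.055 0 -10 0;0 -0.055 0 -10 0;0 -0.055 0 -10 0;-0.005 -0.055 0 -10 0;-0.008 -0.055 0 -10 0;-0.01 -0.055 0 -10 0;-0.006 -0.055 0 -10 0;-0.006 -0.055 0 -10 0'; python3 -m creep '0 -0.003 0 0 0;0 0 -0.05 0 0;0 0 -0.05 0 0;0 0 -0.03 0 0;0 0 0 0 0;0 0 0 0 0.05;0 0 0 0 0.05;0 0 0 0 0.05'
```

```text
time_s: 12.0
tool_pos: [0.5442, -0.4139, 0.1817]
tool_rot: [-179.8, -0.1, 93.8]
force: [0.5, 0.3, -0.7]
grip_width: 0.0245
grasp_force: 25.0
time_s: 13.0
tool_pos: [0.5466, -0.4162, 0.0562]
tool_rot: [179.9, 0.1, 94.2]
force: [-0.5, -0.1, 0.1]
grip_width: 0.0455
grasp_force: 0.0
```

```bash
python3 -m creep '0 0 0.06 0 0.06;0 0 0.06 0 0.06;0 0.03 0.05 0 0.06;0 0.058 0.02 0 0.06;0 0.06 0.01 0 0.06;0 0.06 0 0 0.06;0 0.06 0 0 0.06;0 0.06 0 0 0.06'; python3 -m creep '0 0.06 0 0 0.06;0 0.06 0 0 0.06;0 0.06 0 0 0.06;-0.01 0.06 0 0 0.06;-0.02 0.05 0 0 0.06;-0.02 0.05 0 0 0.06;0 0 0 0 0.06;0 0 0 0 0.06'; python3 look.py wrist w4 die_30:0 die_40a:0 die_50:0; python3 -c "
from h import *
for n in ('die_30','die_40a','die_50'):
  for r in rect(n,'wrist',.012): print(n,r)
snap('top','t2')
print(rect('offcut','top',.02),[ (r['p'],r['xy'])for r in finder.tip_of('offcut','top')])
"
```

```text
time_s: 14.0
tool_pos: [0.5457, -0.0857, 0.2556]
tool_rot: [179.9, 0.1, 94.2]
force: [0.9, 0.3, 0.0]
grip_width: 0.0599
grasp_force: 0.0
time_s: 15.0
tool_pos: [0.496, 0.252, 0.255]
tool_rot: [179.9, 0.1, 94.2]
force: [0.5, -0.4, -0.2]
grip_width: 0.06
grasp_force: 0.0
t 15.1 tcp [0.4965 0.251  0.2547] yaw 94.05
die_30 0.58 [306.  162.6] [0.56   0.2556]
die_40a 0.68 [312.7  77.4] [0.5569 0.3608]
die_50 0.58 [306.  162.6] [0.5598 0.2558]
die_30 (0.96, array([555.8, 251.6]), array([58.8, 37.2]), -3.9, array([308., 165.]))
die_40a (0.65, array([555.9, 359.6]), array([60.8, 44.9]), 3.9, array([314.,  75.]))
die_50 (0.96, array([555.5, 252.2]), array([58.8, 37.2]), -3.8, array([308., 165.]))
[(0.79, array([ 542.3, -407.1]), array([76. , 25.6]), -89.0, array([388., 213.]))] [(0.77, [383.7, 211.1])]
```

View pics/w4.png

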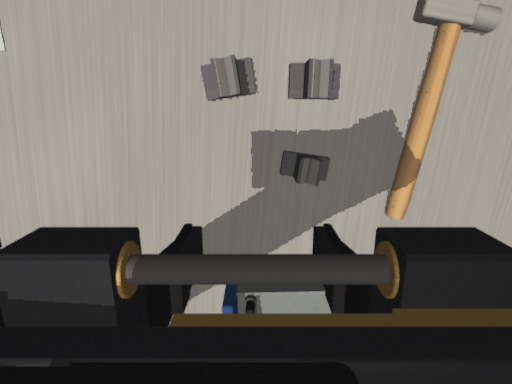

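```bash
python3 -m creep '0.03 0 -0.05 -4 0.06;0.03 0 -0.05 -4 0.06;0 0 -0.05 0 0.06;0 0 0 0 0.06;0 0 0 0 0.06'; python3 look.py wrist w5 die_30:0; python3 -c "
from h import *
for z in (.012,.05): print(rect('die_30','wrist',z))"
```

```text
time_s: 16.12
tool_pos: [0.5564, 0.2534, 0.1064]
tool_rot: [179.9, -0.1, 86.2]
force: [-0.0, 0.7, 0.0]
grip_width: 0.06
grasp_force: 0.0
t 16.2 tcp [0.5569 0.2536 0.1072] yaw 86.18
[(0.57, array([557. , 248.4]), array([59.7, 47. ]), -4.0, array([258., 195.]))]
[(0.57, array([557.3, 259.4]), array([50.8, 40. ]), -4.0, array([258., 195.]))]
```

View pics/w5.png

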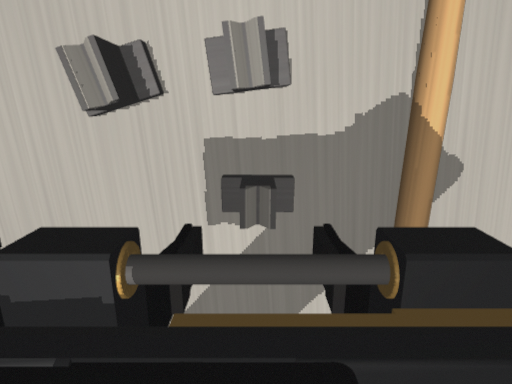

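```bash
python3 -c "
from h import *
for p in [(258,176),(258,212),(206,38),(213,95),(291,84),(288,28),(89,115),(165,94),(155,42)]: print(p,ray('wrist',p,.012)[:2])
print('web top B',ray('wrist',(258,184),.05),ray('wrist',(258,228),.05))
print('Aweb top',[ray('wrist',p,.05)[:2] for p in ((225,22),(262,18),(231,87),(269,84))])"
```

```text
(258, 176) [0.55863119 0.26992129]
(258, 212) [0.55651206 0.23906741]
(206, 38) [0.52767039 0.37558783]
(213, 95) [0.52860147 0.33545024]
(291, 84) [0.5885292  0.33931921]
(288, 28) [0.58797115 0.37814451]
(89, 115) [0.43104965 0.32730775]
(165, 94) [0.49208702 0.33870844]
(155, 42) [0.48999729 0.3754704 ]
web top B [0.55855511 0.27220493 0.05      ] [0.55630148 0.2393927  0.05      ]
Aweb top [array([0.54525663, 0.37622173]), array([0.56821681, 0.3768895 ]), array([0.54550826, 0.33792434]), array([0.57021985, 0.33806908])]
```

```bash
python3 -m creep '0.001 0.002 -0.04 0 0.06;0 0 -0.03 0 0.06;0 0 -0.010 0 0.06;0 0 0 0 0.0;0 0 0 0 0.0;0 0 0 0 0;0 0 0 0 0' 45; python3 -m creep '0 0 0.03 0 0;0 0 0.05 0 0;0 0 0.05 0 0;0 0 0.05 0 0;0 0 0 0 0'
```

```text
time_s: 17.2
tool_pos: [0.5571, 0.2545, 0.0252]
tool_rot: [179.9, -0.0, 86.1]
force: [-0.5, -0.0, -0.5]
grip_width: 0.0281
grasp_force: 0.0
time_s: 17.82
tool_pos: [0.5584, 0.2559, 0.2085]
tool_rot: [179.6, -0.2, 86.2]
force: [0.8, 0.7, -4.5]
grip_width: 0.0258
grasp_force: 44.8
```

```bash
python3 -m creep '0 -0.05 0 5 0;0 -0.055 0 4.5 0;0 -0.055 0 0 0;0.005 -0.055 0 0 0;0.004 -0.017 0 0 0;0 0 0 0 0;0 0 0 0 0'; python3 look.py wrist w6 rail_mouth:.016 rail_end:.016 latch_pivot:.043 latch_knob:.054;  python3 look.py top - rail_mouth:.016 rail_end:.016 latch_pivot:.043 latch_knob:.054 bay:.016
```

```text
time_s: 18.7
tool_pos: [0.5649, 0.0251, 0.2036]
tool_rot: [-179.9, -0.1, 95.8]
force: [-0.7, 1.2, -4.7]
grip_width: 0.026
grasp_force: 44.8
t 18.8 tcp [0.565  0.0253 0.2039] yaw 95.88
rail_mouth 0.58 [260.  215.6] [ 0.5728 -0.0236]
latch_pivot 0.7 [211.8 215.1] [ 0.521  -0.0199]
latch_knob 0.72 [189.8 126.3] [0.4959 0.0707]
t 19.0 tcp [0.5656 0.0235 0.2045] yaw 95.76
rail_mouth 0.17 [148.3 235.5] [0.4496 0.3415]
rail_end 0.7 [312.6 193.6] [ 0.5952 -0.1843]
latch_pivot 0.88 [263.8 214.3] [ 0.522  -0.0286]
bay 0.47 [265.  200.6] [ 0.5696 -0.0311]
bay 0.34 [318.2 263.9] [ 0.3717 -0.2021]
```

View pics/w6.png

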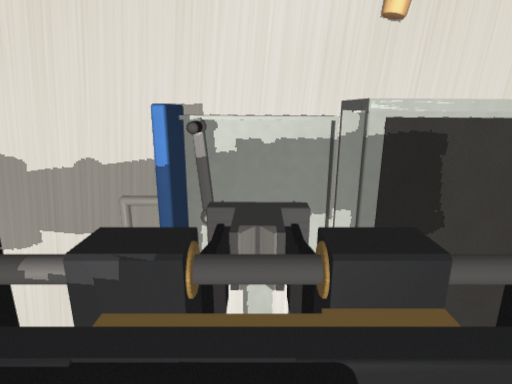

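```bash
cat >> h.py <<'E'
from scipy.spatial.transform import Rotation as Ro
def T(pos,rpy):
    M=np.eye(4);M[:3,:3]=Ro.from_euler('xyz',rpy,degrees=True).as_matrix();M[:3,3]=pos;return M
def ray_at(pos,rpy,xy,z):
    "wrist-camera ray for another (remembered) tool pose"
    o=get_obs();c=cams.calibration('wrist')
    C=T(pos,rpy)@np.linalg.inv(T(o['tool_pos'],o['tool_rot']))@np.linalg.inv(np.array(c['extrinsics']))
    d=C[:3,:3]@np.array([(xy[0]-c['cx'])/c['fx'],(xy[1]-c['cy'])/c['fy'],1]);p=C[:3,3]
    return p+d*(z-p[2])/d[2]
E
python3 -c "
from h import *
P=[.5481,-.076,.257];Q=[-179.8,-.1,93.69]
im=cv2.imread('pics/w2.png',0)
for r in (150,175,225,240):
    print(r,im[r,240:325].tolist())
f=lambda xy,z:ray_at(P,Q,xy,z)[:2].round(4)
print('slot',[f(p,.035) for p in((267,125),(295,125),(268,250),(296,250))])
print('outer',[f(p,.035) for p in((250,125),(311,125),(252,240),(310,240))])
print('mouth floor',f((279.3,125.7),.016),f((281.4,247.9),.016),'pivot',f((235,119),.043),'knob',f((220,26),.066))
print('panel',f((190,10),.08),f((207,288),.08))
"
```

```text
150 [114, 115, 114, 115, 115, 116, 117, 116, 116, 120, 133, 142, 142, 143, 145, 148, 144, 144, 145, 141, 140, 140, 139, 145, 148, 141, 122, 117, 117, 117, 117, 115, 116, 115, 116, 115, 115, 115, 115, 116, 117, 116, 115, 115, 115, 115, 115, 114, 114, 113, 113, 114, 114, 110, 114, 144, 143, 145, 145, 148, 147, 147, 147, 144, 141, 142, 139, 140, 147, 144, 127, 116, 115, 116, 115, 115, 114, 114, 114, 114, 113, 114, 115, 114, 114]
175 [114, 114, 114, 115, 115, 115, 115, 116, 115, 114, 119, 135, 142, 142, 144, 146, 148, 147, 146, 145, 143, 143, 142, 142, 148, 148, 135, 118, 118, 118, 117, 116, 116, 116, 116, 117, 117, 117, 116, 116, 116, 116, 115, 117, 117, 116, 117, 118, 117, 116, 117, 116, 115, 114, 122, 145, 145, 147, 147, 150, 150, 148, 147, 146, 145, 144, 142, 148, 150, 142, 121, 115, 114, 113, 114, 115, 114, 114, 114, 115, 116, 115, 117, 117, 116]
225 [175, 177, 177, 177, 177, 177, 177, 177, 179, 177, 178, 177, 188, 219, 229, 229, 223, 222, 222, 222, 220, 219, 218, 220, 218, 219, 222, 205, 113, 113, 133, 177, 176, 177, 177, 178, 178, 179, 179, 178, 178, 177, 178, 177, 178, 178, 178, 
[... 267 characters left out ...]
 230, 226, 189, 131, 119, 129, 171, 215, 217, 217, 215, 218, 210, 155, 112, 131, 176, 176, 176, 177, 176, 176, 177, 176, 176, 176, 175, 176, 176, 176, 175, 175, 175, 175, 175, 176, 178, 177, 174, 180, 214, 213, 214, 216, 217, 217, 207, 189, 186, 195, 216, 227, 222, 211, 181, 174, 175, 155, 22, 21, 24, 23, 23, 22, 22, 25, 24, 23, 22, 28]
slot [array([ 0.5552, -0.0243]), array([ 0.5879, -0.0222]), array([ 0.5676, -0.1827]), array([ 0.6038, -0.1804])]
outer [array([ 0.5353, -0.0255]), array([ 0.6065, -0.0211]), array([ 0.546 , -0.1701]), array([ 0.6205, -0.1653])]
mouth floor [ 0.5709 -0.0251] [ 0.5867 -0.1872] pivot [ 0.518  -0.0195] knob [0.5006 0.0709]
panel [0.4735 0.08  ] [ 0.496  -0.2155]
```

```bash
python3 -m creep '0.001 0.003 -0.05 -0.8 0;0 0 -0.05 0 0;0 0 -0.04 0 0;0 0 0 0 0;0 0 0 0 0'; python3 -m creep '0 0 -0.004 0 0;0 0 -0.003 0 0;0 0 0 0 0';python3 -m creep '0 0 -0.003 0 0;0 0 0 0 0'; python3 look.py wrist w7 
```

```text
time_s: 19.88
tool_pos: [0.5681, 0.0256, 0.0661]
tool_rot: [179.8, -0.0, 94.8]
force: [0.3, 0.4, -3.5]
grip_width: 0.0255
grasp_force: 44.8
time_s: 20.25
tool_pos: [0.5667, 0.0253, 0.0577]
tool_rot: [180.0, 0.0, 94.8]
force: [0.5, -0.6, -4.9]
grip_width: 0.0256
grasp_force: 44.8
time_s: 20.5
tool_pos: [0.5664, 0.0253, 0.0541]
tool_rot: [-180.0, -0.0, 94.9]
force: [0.3, -0.8, -4.7]
grip_width: 0.0258
grasp_force: 44.8
t 20.6 tcp [0.5665 0.0254 0.0542] yaw 94.85
```

View pics/w7.png

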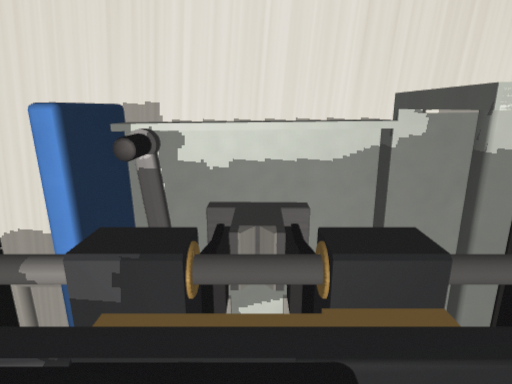

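```bash
python3 -m creep '0 0 -0.004 0 0;0 0 0 0 0';python3 -m creep '0 0 -0.003 0 0;0 0 0 0 0';python3 -m creep '0 0 -0.003 0 0;0 0 0 0 0'
```

```text
time_s: 20.8
tool_pos: [0.5663, 0.0253, 0.0499]
tool_rot: [-180.0, -0.0, 94.9]
force: [-0.1, 1.0, -4.4]
grip_width: 0.0252
grasp_force: 44.8
time_s: 21.05
tool_pos: [0.5664, 0.0254, 0.0471]
tool_rot: [-180.0, -0.0, 94.9]
force: [-0.0, 0.1, -4.6]
grip_width: 0.0253
grasp_force: 44.8
time_s: 21.3
tool_pos: [0.5664, 0.0253, 0.0441]
tool_rot: [-180.0, -0.0, 94.8]
force: [0.2, -0.3, -3.4]
grip_width: 0.0258
grasp_force: 44.8
```

```bash
python3 -m creep '0 0 -0.002 0 0;0 0 0 0 0';python3 -m creep '0 0 -0.0015 0 0;0 0 0 0 0'
```

```text
time_s: 21.55
tool_pos: [0.5668, 0.0254, 0.0425]
tool_rot: [180.0, 0.0, 94.9]
force: [0.4, -0.3, -3.9]
grip_width: 0.0259
grasp_force: 44.8
time_s: 21.8
tool_pos: [0.5669, 0.0255, 0.0423]
tool_rot: [180.0, 0.0, 94.9]
force: [-2.4, -0.4, 5.6]
grip_width: 0.0254
grasp_force: 44.8
```

```bash
python3 -m creep '0 0 0.0012 0 0;0.0009 -0.01 0 0 0;0.0009 -0.01 0 0 0;0 0 0 0 0';python3 -m creep '0.0009 -0.01 0 0 0;0.0004 -0.005 0 0 0';python3 -m creep '0.0004 -0.005 0 0 0;0.0004 -0.005 0 0 0'; python3 -m creep '0.0004 -0.005 0 0 0;0.0004 -0.005 0 0 0'
```

```text
time_s: 22.3
tool_pos: [0.5692, 0.0034, 0.0424]
tool_rot: [179.9, 0.1, 94.7]
force: [0.6, -1.2, 0.3]
grip_width: 0.0257
grasp_force: 44.8
time_s: 22.55
tool_pos: [0.5701, -0.0097, 0.0424]
tool_rot: [180.0, -0.0, 94.8]
force: [0.3, 3.4, 0.3]
grip_width: 0.0261
grasp_force: 44.8
time_s: 22.8
tool_pos: [0.5708, -0.0193, 0.0424]
tool_rot: [180.0, -0.0, 94.9]
force: [0.1, 3.4, 2.7]
grip_width: 0.0259
grasp_force: 44.8
time_s: 23.05
tool_pos: [0.5716, -0.0295, 0.0423]
tool_rot: [180.0, -0.0, 94.9]
force: [0.0, 4.3, 3.3]
grip_width: 0.0256
grasp_force: 44.8
```

```bash
python3 -m creep '0.0009 -0.01 0 0 0;0.0009 -0.01 0 0 0;0.0009 -0.01 0 0 0'; python3 -m creep '0.0018 -0.02 0 0 0;0.0018 -0.02 0 0 0'; python3 -m creep '0.0018 -0.02 0 0 0;0.0018 -0.02 0 0 0'; python3 -m creep '0.0013 -0.015 0 0 0;0 0 0 0 0'; python3 -m creep '0.0009 -0.010 0 0 0;0 0 0 0 0'
```

```text
time_s: 23.42
tool_pos: [0.5743, -0.06, 0.0423]
tool_rot: [180.0, -0.0, 94.9]
force: [1.0, 4.8, 5.4]
grip_width: 0.0253
grasp_force: 44.8
time_s: 23.68
tool_pos: [0.5777, -0.1001, 0.0423]
tool_rot: [180.0, -0.0, 94.9]
force: [1.4, 4.8, 4.3]
grip_width: 0.0256
grasp_force: 44.8
time_s: 23.92
tool_pos: [0.5812, -0.1402, 0.0423]
tool_rot: [-180.0, -0.0, 94.9]
force: [0.5, 6.1, 5.5]
grip_width: 0.0258
grasp_force: 44.8
time_s: 24.18
tool_pos: [0.5825, -0.1583, 0.0423]
tool_rot: [180.0, 0.2, 94.7]
force: [0.9, 0.2, 3.9]
grip_width: 0.0255
grasp_force: 44.8
time_s: 24.42
tool_pos: [0.5834, -0.1655, 0.0423]
tool_rot: [-180.0, 0.0, 94.8]
force: [0.2, 3.0, 3.8]
grip_width: 0.0259
grasp_force: 44.8
```

```bash
python3 -m creep '0.0005 -0.005 0 0 0;0 0 0 0 0'; python3 -m creep '0.0004 -0.004 0 0 0;0 0 0 0 0'; python3 -m creep '0.0003 -0.003 0 0 0;0 0 0 0 0'
```

```text
time_s: 24.68
tool_pos: [0.5839, -0.1693, 0.0423]
tool_rot: [-180.0, -0.0, 94.9]
force: [1.0, 5.2, 5.5]
grip_width: 0.0259
grasp_force: 44.8
time_s: 24.92
tool_pos: [0.5843, -0.173, 0.0423]
tool_rot: [-180.0, -0.1, 94.9]
force: [-0.2, 4.3, 6.4]
grip_width: 0.0253
grasp_force: 44.8
time_s: 25.18
tool_pos: [0.5846, -0.1758, 0.0423]
tool_rot: [-180.0, -0.1, 94.9]
force: [0.5, 5.2, 5.4]
grip_width: 0.0257
grasp_force: 44.8
```

```bash
python3 -m creep '0.0002 -0.0025 0 0 0;0 0 0 0 0'; python3 -m creep '0.0002 -0.0025 0 0 0;0 0 0 0 0'; python3 -m creep '0.0002 -0.0025 0 0 0;0 0 0 0 0'
```

```text
time_s: 25.42
tool_pos: [0.5847, -0.1763, 0.0423]
tool_rot: [-180.0, -0.2, 95.0]
force: [-0.2, 7.7, 7.0]
grip_width: 0.0261
grasp_force: 44.8
time_s: 25.68
tool_pos: [0.5846, -0.1764, 0.0423]
tool_rot: [-179.9, -0.4, 95.0]
force: [-3.0, 11.8, 8.8]
grip_width: 0.0254
grasp_force: 44.8
time_s: 25.92
tool_pos: [0.5846, -0.1764, 0.0423]
tool_rot: [-179.9, -0.5, 95.1]
force: [-3.6, 15.1, 9.2]
grip_width: 0.0256
grasp_force: 44.8
```

```bash
python3 -m creep '-0.0006 0.007 0 0 0;0 0 0 0 0.042;0 0 0 0 0.042;0 0 0.03 0 0.042;0 0 0.06 0 0.042;0 0.03 0.06 0 0.06;0 0.06 0.02 0 0.06;0 0.06 0 0 0.06'; python3 -m creep '0 0.06 0 0 0.06;0 0.06 0 0 0.06;0 0.06 0 0 0.06;0 0.06 0 0 0.06;-0.01 0.06 0 0 0.06;-0.015 0.06 0 -1 0.06;0 0.03 -0.04 0 0.06;0 0 -0.04 0 0.06'; python3 -m creep '0 0 -0.02 0 0.06;0 0 0 0 0.06'; python3 look.py wrist w8 die_40a:0; python3 -c "
from h import *
for z in (.012,.05): print(rect('die_40a','wrist',z))
snap('top');print(rect('die_40a','top',.03),rect('die_30','top',.03))"
```

```text
time_s: 26.92
tool_pos: [0.5859, -0.0304, 0.21]
tool_rot: [179.8, 0.1, 94.7]
force: [1.2, -0.0, 0.2]
grip_width: 0.0583
grasp_force: 0.0
time_s: 27.92
tool_pos: [0.5587, 0.3631, 0.1266]
tool_rot: [180.0, -0.1, 94.1]
force: [0.5, -0.0, 0.2]
grip_width: 0.0602
grasp_force: 0.0
time_s: 28.18
tool_pos: [0.5598, 0.358, 0.1061]
tool_rot: [-179.9, 0.1, 93.7]
force: [0.6, -0.3, 1.4]
grip_width: 0.06
grasp_force: 0.0
t 28.2 tcp [0.5605 0.359  0.1079] yaw 93.75
die_40a 0.83 [254.3 186.5] [0.5579 0.3641]
[(0.81, array([558.5, 352.2]), array([60.8, 58.2]), 3.6, array([253., 195.]))]
[(0.81, array([558. , 363.9]), array([52. , 49.8]), 3.6, array([253., 195.]))]
[(0.72, array([ 549.9, -421.7]), array([184.8, 162.2]), 2.1, array([390., 205.])), (0.48, array([551. , 356.2]), array([56.5, 48.7]), 3.7, array([145., 202.])), (0.26, array([541.8, -58.6]), array([323.2, 222.4]), -84.1, array([271., 205.]))] []
```

View pics/w8.png

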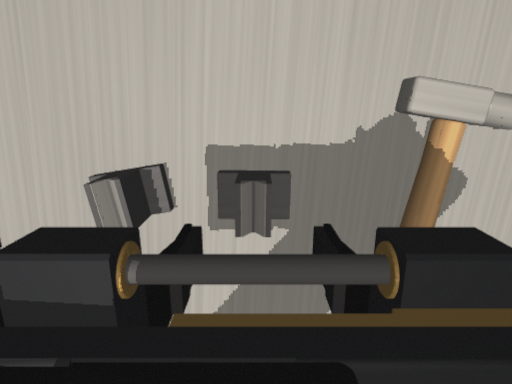

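```bash
python3 -c "
from h import *
for p in [(254,171),(254,219)]: print(p,ray('wrist',p,.012)[:2])
print([ray('wrist',p,.012)[:2] for p in ((165,164),(174,210))],get_obs()['tool_pos'])"
```

```text
(254, 171) [0.55625573 0.38069445]
(254, 219) [0.55883792 0.33909907]
[array([0.48346491, 0.38182523]), array([0.49068584, 0.34282155])] [0.56039197 0.36030962 0.10919032]
```

```bash
python3 -m creep '-0.002 0 -0.04 0 0.06;0 0 -0.03 0 0.06;0 0 -0.012 0 0.06;0 0 0 0 0.0;0 0 0 0 0.0;0 0 0 0 0;0 0 0 0 0;0 0 0 0 0' 45; python3 -m creep '0 0 0 0 0;0 0 0 0 0'
```

```text
time_s: 29.52
tool_pos: [0.5572, 0.3603, 0.0265]
tool_rot: [-180.0, 0.0, 93.9]
force: [-2.6, -0.9, 5.1]
grip_width: 0.0253
grasp_force: 45.0
time_s: 29.78
tool_pos: [0.5572, 0.3604, 0.0265]
tool_rot: [-180.0, 0.0, 93.9]
force: [-3.3, -1.1, 4.9]
grip_width: 0.0254
grasp_force: 45.0
```

```bash
python3 -m creep '0 0 0.03 0 0;0 0 0.05 0 0;0 -0.02 0.04 0 0;0 -0.05 0 1.1 0;0 -0.055 0 0 0;0 -0.055 0 0 0;0.004 -0.055 0 0 0;0.005 -0.055 0 0 0'; python3 -m creep '0 -0.04 0 0 0;0 0 0 0 0;0 0 0 0 0;0 0 0 0 0'
```

```text
time_s: 30.78
tool_pos: [0.5661, 0.0677, 0.1448]
tool_rot: [-180.0, 0.0, 94.9]
force: [-0.7, 0.9, -3.9]
grip_width: 0.0254
grasp_force: 45.0
time_s: 31.28
tool_pos: [0.5664, 0.0319, 0.1455]
tool_rot: [-180.0, -0.0, 95.1]
force: [-0.3, 1.0, -4.5]
grip_width: 0.0255
grasp_force: 45.0
```

```bash
python3 -m creep '0 0 -0.05 0 0;0 0 -0.04 0 0;0 0 -0.008 0 0;0 0 0 0 0;0 0 0 0 0'; python3 -m creep '0 0 -0.0025 0 0;0 0 0 0 0;0 0 0 0 0'
```

```text
time_s: 31.9
tool_pos: [0.5684, 0.0307, 0.0498]
tool_rot: [179.8, 0.0, 95.0]
force: [-0.1, -0.0, -4.4]
grip_width: 0.0256
grasp_force: 45.0
time_s: 32.28
tool_pos: [0.5668, 0.03, 0.0456]
tool_rot: [180.0, 0.0, 94.9]
force: [-0.2, -0.6, -4.5]
grip_width: 0.0255
grasp_force: 45.0
```

```bash
python3 -m creep '0 0 -0.0015 0 0;0 0 0 0 0'; python3 -m creep '0.0009 -0.01 0 0 0;0.0009 -0.01 0 0 0;0.0004 -0.005 0 0 0;0 0 0 0 0';python3 -m creep '0.0009 -0.01 0 0 0;0.0004 -0.005 0 0 0'; python3 -m creep '0.0009 -0.01 0 0 0;0.0004 -0.005 0 0 0'; python3 -m creep '0.0009 -0.01 0 0 0;0.0009 -0.01 0 0 0'
```

```text
time_s: 32.52
tool_pos: [0.5665, 0.0301, 0.0436]
tool_rot: [-180.0, -0.0, 95.0]
force: [-0.0, 0.5, -5.0]
grip_width: 0.0257
grasp_force: 45.0
time_s: 33.02
tool_pos: [0.5689, 0.0042, 0.0437]
tool_rot: [180.0, 0.0, 94.9]
force: [-0.3, -0.6, -4.6]
grip_width: 0.0255
grasp_force: 45.0
time_s: 33.28
tool_pos: [0.5702, -0.0109, 0.0437]
tool_rot: [-180.0, 0.0, 94.9]
force: [0.9, 0.1, -4.0]
grip_width: 0.0258
grasp_force: 45.0
time_s: 33.52
tool_pos: [0.5715, -0.0261, 0.0437]
tool_rot: [-180.0, 0.0, 94.9]
force: [-0.8, 0.3, -3.9]
grip_width: 0.0256
grasp_force: 45.0
time_s: 33.78
tool_pos: [0.5733, -0.0456, 0.0438]
tool_rot: [180.0, 0.0, 95.0]
force: [0.3, 0.8, -4.6]
grip_width: 0.0258
grasp_force: 45.0
```

```bash
python3 -m creep '0.0018 -0.02 0 0 0;0.0018 -0.02 0 0 0;0.0018 -0.02 0 0 0;0.0018 -0.02 0 0 0;0 0 0 0 0'; python3 -m creep '0.0006 -0.007 0 0 0;0 0 0 0 0'; python3 -m creep '0.0004 -0.005 0 0 0;0 0 0 0 0';  python3 -m creep '0.0002 -0.003 0 0 0;0 0 0 0 0'; python3 -m creep '0.0002 -0.002 0 0 0;0 0 0 0 0'
```

```text
time_s: 34.4
tool_pos: [0.5804, -0.1281, 0.0436]
tool_rot: [-180.0, 0.1, 94.7]
force: [-0.1, 0.5, -4.0]
grip_width: 0.0255
grasp_force: 45.0
time_s: 34.65
tool_pos: [0.5811, -0.1317, 0.0437]
tool_rot: [180.0, -0.0, 95.0]
force: [0.5, -0.3, -4.4]
grip_width: 0.0262
grasp_force: 45.0
time_s: 34.9
tool_pos: [0.5815, -0.1372, 0.0438]
tool_rot: [180.0, 0.0, 94.9]
force: [-0.1, -0.0, -3.9]
grip_width: 0.0257
grasp_force: 45.0
time_s: 35.15
tool_pos: [0.5816, -0.138, 0.0439]
tool_rot: [-180.0, -0.1, 95.0]
force: [-1.5, 3.9, -1.6]
grip_width: 0.0257
grasp_force: 45.0
time_s: 35.4
tool_pos: [0.5815, -0.1382, 0.0439]
tool_rot: [-180.0, -0.2, 95.1]
force: [-3.4, 8.2, -0.2]
grip_width: 0.0261
grasp_force: 45.0
```

```bash
python3 -m creep '0.0002 -0.003 -0.001 0 0;0 0 0 0 0';  python3 -m creep '0.0002 -0.003 0 0 0;0 0 0 0 0'; python3 -m creep '0.0002 -0.003 0 0 0;0 0 0 0 0'
```

```text
time_s: 35.65
tool_pos: [0.5818, -0.1382, 0.0432]
tool_rot: [-179.9, -0.4, 95.2]
force: [-2.7, 13.2, 1.9]
grip_width: 0.0256
grasp_force: 45.0
time_s: 35.9
tool_pos: [0.5817, -0.1382, 0.0432]
tool_rot: [-179.9, -0.6, 95.3]
force: [-4.7, 16.5, 4.2]
grip_width: 0.0258
grasp_force: 45.0
time_s: 36.15
tool_pos: [0.5817, -0.1383, 0.0433]
tool_rot: [-179.9, -0.8, 95.4]
force: [-7.0, 21.4, 5.2]
grip_width: 0.0257
grasp_force: 45.0
```

```bash
python3 -m creep '-0.001 0.011 0 0 0;0 0 0 0 0.042;0 0 0 0 0.042;0 0 0.03 0 0.042;0 0 0.06 0 0.042;-0.01 0.03 0.06 0 0.06;-0.015 0.06 0.02 0 0.06;-0.015 0.058 0 0 0.06'; python3 -m creep '-0.015 0.058 0 0 0.06;-0.015 0.058 0 0 0.06;-0.015 0.058 0 0 0.06;-0.02 0.055 0 3 0.06;-0.02 0.055 0 3 0.06;0 0.055 -0.01 0 0.06;0 0 -0.04 0 0.06;0 0 -0.04 0 0.06'; python3 -m creep '0 0 -0.01 0 0.06;0 0 0 0 0.06;0 0 0 0 0.06'; python3 look.py wrist w9 die_40a:0; python3 -c "
from h import *
for z in (.012,.05): print(rect('die_40a','wrist',z))"
```

```text
time_s: 37.15
tool_pos: [0.5446, 0.0034, 0.2104]
tool_rot: [179.6, 0.1, 94.8]
force: [0.0, 0.4, -0.2]
grip_width: 0.0583
grasp_force: 0.0
time_s: 38.15
tool_pos: [0.4593, 0.3428, 0.117]
tool_rot: [179.8, -0.0, 100.9]
force: [1.0, -1.1, -0.5]
grip_width: 0.0601
grasp_force: 0.0
time_s: 38.52
tool_pos: [0.4592, 0.343, 0.1092]
tool_rot: [179.8, -0.1, 100.9]
force: [0.6, 0.8, -0.3]
grip_width: 0.0601
grasp_force: 0.0
t 38.6 tcp [0.4591 0.343  0.1092] yaw 100.91
[]
[]
```

View pics/w9.png

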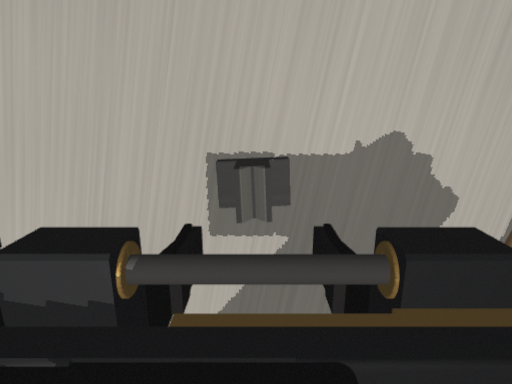

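```bash
python3 -c "
from h import *
print([ray('wrist',p,.012)[:2] for p in ((217,161),(289,157),(221,208),(291,205))],get_obs()['tool_pos'])
print(ray('wrist',(252,168),.05),ray('wrist',(254,220),.05))"
```

```text
[array([0.42085968, 0.36504766]), array([0.47756203, 0.3791762 ]), array([0.430391  , 0.32616978]), array([0.48785622, 0.33980157])] [0.45849179 0.34274514 0.10842362]
[0.44903795 0.3717384  0.05      ] [0.45750068 0.33429991 0.05      ]
```

```bash
python3 -m creep '-0.004 0.008 -0.04 3 0.06;0 0 -0.03 0 0.06;0 0 -0.012 0 0.06;0 0 0 0 0.0;0 0 0 0 0.0;0 0 0 0 0;0 0 0 0 0;0 0 0 0 0' 45; python3 -m creep '0 0 0 0 0;0 0 0 0 0'
```

```text
time_s: 39.72
tool_pos: [0.4545, 0.3507, 0.026]
tool_rot: [179.9, -0.0, 104.0]
force: [0.3, 0.3, 2.5]
grip_width: 0.0256
grasp_force: 44.9
time_s: 39.98
tool_pos: [0.4544, 0.3507, 0.0259]
tool_rot: [179.9, -0.0, 103.9]
force: [0.8, -0.6, 5.3]
grip_width: 0.0259
grasp_force: 44.9
```

```bash
python3 -m creep '0 0 0.03 0 0;0 0 0.05 0 0;0.02 -0.02 0.04 0 0;0.02 -0.05 0 -5 0;0.02 -0.055 0 -4 0;0.02 -0.055 0 0 0;0.02 -0.055 0 0 0;0.012 -0.055 0 0 0'; python3 -m creep '0 -0.031 0 0 0;0 0 0 0 0;0 0 0 0 0;0 0 -0.05 0 0;0 0 -0.04 0 0;0 0 -0.008 0 0;0 0 0 0 0;0 0 0 0 0'
```

```text
time_s: 40.98
tool_pos: [0.5648, 0.0581, 0.1433]
tool_rot: [-179.8, -0.0, 94.9]
force: [1.1, 0.2, -5.7]
grip_width: 0.0259
grasp_force: 45.0
time_s: 41.98
tool_pos: [0.5674, 0.0302, 0.0492]
tool_rot: [179.8, 0.0, 95.0]
force: [-0.3, -0.7, -5.8]
grip_width: 0.0255
grasp_force: 44.9
```

```bash
python3 -m creep '0 0 -0.003 0 0;0 0 0 0 0;0 0 -0.0007 0 0;0 0 0 0 0'; python3 -m creep '0.0009 -0.01 0 0 0;0.0009 -0.01 0 0 0;0.0004 -0.005 0 0 0;0 0 0 0 0';python3 -m creep '0.0009 -0.01 0 0 0;0.0004 -0.005 0 0 0'; python3 -m creep '0.0009 -0.01 0 0 0;0.0004 -0.005 0 0 0'; python3 -m creep '0.0009 -0.01 0 0 0;0.0009 -0.01 0 0 0'
```

```text
time_s: 42.48
tool_pos: [0.5658, 0.0294, 0.0436]
tool_rot: [180.0, 0.0, 94.9]
force: [0.5, -0.1, -5.6]
grip_width: 0.0257
grasp_force: 44.9
time_s: 42.98
tool_pos: [0.5681, 0.0034, 0.0435]
tool_rot: [180.0, 0.0, 94.9]
force: [0.4, 0.5, -5.8]
grip_width: 0.0259
grasp_force: 44.9
time_s: 43.22
tool_pos: [0.5694, -0.0116, 0.0435]
tool_rot: [-180.0, 0.0, 94.9]
force: [-0.3, -0.0, -5.8]
grip_width: 0.0257
grasp_force: 44.9
time_s: 43.48
tool_pos: [0.5707, -0.0268, 0.0435]
tool_rot: [-180.0, 0.0, 94.9]
force: [-0.1, 0.3, -5.5]
grip_width: 0.026
grasp_force: 44.9
time_s: 43.72
tool_pos: [0.5725, -0.0463, 0.0436]
tool_rot: [180.0, 0.0, 95.0]
force: [-0.2, 0.1, -5.2]
grip_width: 0.0253
grasp_force: 44.9
```

Target about y = -0.098 to -0.102.

```bash
python3 -m creep '0.0018 -0.02 0 0 0;0.0018 -0.02 0 0 0;0 0 -0.0005 0 0;0 0 0 0 0'; python3 -m creep '0.0006 -0.007 0 0 0;0 0 0 0 0'; python3 -m creep '0.0003 -0.004 0 0 0;0 0 0 0 0';  python3 -m creep '0.0002 -0.003 0 0 0;0 0 0 0 0'; python3 -m creep '0.0002 -0.003 0 0 0;0 0 0 0 0'
```

```text
time_s: 44.22
tool_pos: [0.5759, -0.0856, 0.043]
tool_rot: [-180.0, -0.0, 94.9]
force: [-0.3, 1.2, -5.7]
grip_width: 0.0255
grasp_force: 44.9
time_s: 44.48
tool_pos: [0.5767, -0.0932, 0.0431]
tool_rot: [180.0, 0.0, 94.9]
force: [0.1, -0.3, -6.6]
grip_width: 0.0258
grasp_force: 44.9
time_s: 44.72
tool_pos: [0.5769, -0.097, 0.0431]
tool_rot: [180.0, 0.0, 94.9]
force: [-0.2, 0.3, -5.3]
grip_width: 0.026
grasp_force: 44.9
time_s: 44.98
tool_pos: [0.5771, -0.0999, 0.0431]
tool_rot: [180.0, 0.0, 94.9]
force: [0.1, -0.6, -5.3]
grip_width: 0.0255
grasp_force: 44.9
time_s: 45.22
tool_pos: [0.5774, -0.102, 0.0431]
tool_rot: [180.0, -0.0, 95.0]
force: [-0.3, 1.6, -6.6]
grip_width: 0.0256
grasp_force: 44.9
```

```bash
python3 -m creep '0.0002 -0.003 -0.001 0 0;0 0 0 0 0';  python3 -m creep '0.0002 -0.003 0 0 0;0 0 0 0 0'; python3 -m creep '0.0002 -0.003 0 0 0;0 0 0 0 0'; python3 -m creep '0.0002 -0.003 0 0 0;0 0 0 0 0'
```

```text
time_s: 45.48
tool_pos: [0.5776, -0.1025, 0.0424]
tool_rot: [180.0, -0.2, 95.1]
force: [-0.6, 5.4, -2.5]
grip_width: 0.0255
grasp_force: 44.9
time_s: 45.72
tool_pos: [0.5774, -0.1026, 0.0424]
tool_rot: [-180.0, -0.4, 95.2]
force: [-3.0, 10.4, -1.8]
grip_width: 0.0257
grasp_force: 44.9
time_s: 45.98
tool_pos: [0.5773, -0.1027, 0.0425]
tool_rot: [-179.9, -0.6, 95.3]
force: [-4.0, 14.8, -0.9]
grip_width: 0.0255
grasp_force: 44.9
time_s: 46.22
tool_pos: [0.5771, -0.1028, 0.0425]
tool_rot: [-179.9, -0.8, 95.4]
force: [-6.0, 20.4, 1.6]
grip_width: 0.0254
grasp_force: 44.9
```

```bash
python3 -m creep '-0.001 0.011 0 0 0;0 0 0 0 0.042;0 0 0 0 0.042;0 0 0.03 0 0.042;0 0 0.06 0 0.042;-0.01 0 0.06 0 0.042;-0.01 -0.01 0.05 0 0;0 -0.01 0 0 0'; python3 -m creep '0 0 0 0 0;0 0 0 0 0;0 0 0 0 0'; python3 look.py wrist w10 latch_pivot:.043 latch_knob:.066 rail_mouth:.016; python3 look.py top t3; python3 -c "
import cv2,numpy as np
a=cv2.imread('pics/w10.png');b=cv2.imread('pics/t3.png')[120:312,100:420]
b=cv2.resize(b,(480,288));a=cv2.resize(a,(400,300));o=np.zeros((588,480,3),np.uint8);o[:300,:400]=a;o[300:]=b
cv2.imwrite('pics/c10.png',o)"
```

```text
time_s: 47.22
tool_pos: [0.5596, -0.1253, 0.2477]
tool_rot: [179.5, 0.3, 94.8]
force: [-0.3, 0.2, -0.5]
grip_width: 0.0293
grasp_force: 0.0
time_s: 47.6
tool_pos: [0.5567, -0.123, 0.2409]
tool_rot: [-179.9, -0.1, 95.0]
force: [-0.2, -0.8, 0.7]
grip_width: 0.0029
grasp_force: 0.0
t 47.6 tcp [ 0.5568 -0.123   0.2411] yaw 95.0
latch_pivot 0.94 [232.8  71.8] [ 0.5216 -0.0184]
rail_mouth 0.8 [277.6  78.9] [ 0.571  -0.0194]
t 47.9 tcp [ 0.5571 -0.1232  0.2418] yaw 94.98
```

View pics/c10.png

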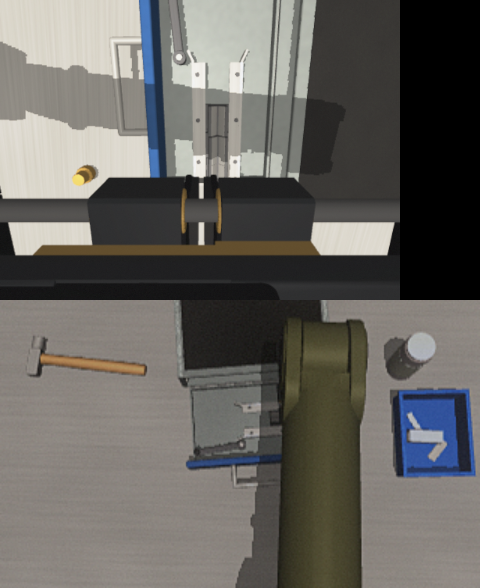

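```bash
python3 -m creep '-0.007 0.024 0 10 0.03;-0.007 0.024 0 10 0.03;-0.007 0.024 0 10 0.03;-0.007 0.024 0 10 0.03;-0.007 0.024 0 10 0.03;-0.007 0.024 0 10 0.03;-0.007 0.024 0 10 0.03;-0.007 0.024 0 10 0.03'; python3 -m creep '0 0.002 -0.05 10 0.035;0 0 -0.05 0 0.035;0 0 -0.05 0 0.035;0 0 0 0 0.035;0 0 0 0 0.035';python3 look.py wrist w11 latch_knob:.054 latch_pivot:.043
```

```text
time_s: 48.85
tool_pos: [0.5008, 0.0694, 0.2421]
tool_rot: [-180.0, 0.0, 175.3]
force: [0.1, 0.5, -0.2]
grip_width: 0.0301
grasp_force: 0.0
time_s: 49.48
tool_pos: [0.5023, 0.0711, 0.0938]
tool_rot: [180.0, 0.1, -175.0]
force: [0.7, -0.0, 0.8]
grip_width: 0.0355
grasp_force: 0.0
t 49.5 tcp [0.5029 0.071  0.0944] yaw -175.04
latch_knob 0.85 [258.6 213.2] [0.5    0.0714]
latch_pivot 0.82 [129.1 220.5] [ 0.5166 -0.0189]
```

View pics/w11.png

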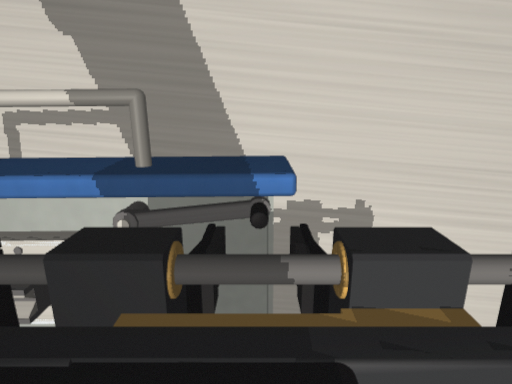

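```bash
python3 -m creep '-0.001 0 -0.03 0 0.035;0 0 -0.014 0 0.035;0 0 0 0 0.035;0 0 0 0 0;0 0 0 0 0;0 0 0 0 0;0 0 0 0 0' 10
```

```text
time_s: 50.5
tool_pos: [0.5004, 0.0719, 0.0486]
tool_rot: [179.9, 0.1, -175.0]
force: [-0.4, 4.1, 2.4]
grip_width: 0.0115
grasp_force: 10.0
```

```bash
python3 -m creep '0.0133 0.0015 0 0 0;0.0133 -0.0001 0 0 0;0.012 -0.002 0 0 0;0.0119 -0.0033 0 0 0'; python3 -m creep '0.011 -0.005 0 0 0;0.0108 -0.0063 0 0 0;0.0095 -0.0078 0 0 0;0.0086 -0.0088 0 0 0'; python3 -m creep '0.007 -0.01 0 0 0;0.0062 -0.0107 0 0 0;0.0040 -0.0100 0 0 0;0.0027 -0.0102 0 0 0;0 0 0 0 0'
```

```text
time_s: 51.0
tool_pos: [0.552, 0.0686, 0.0486]
tool_rot: [179.8, 0.1, -175.0]
force: [0.4, 6.0, 3.3]
grip_width: 0.0116
grasp_force: 10.0
time_s: 51.5
tool_pos: [0.5941, 0.0421, 0.0488]
tool_rot: [179.7, 0.4, -174.9]
force: [5.1, 6.6, -2.2]
grip_width: 0.0115
grasp_force: 10.0
time_s: 52.12
tool_pos: [0.6127, -0.0042, 0.0486]
tool_rot: [-179.9, 0.2, -175.2]
force: [6.1, 1.1, 1.0]
grip_width: 0.0117
grasp_force: 10.0
```

```bash
python3 -m creep '-0.001 -0.005 0 0 0;0 0 0 0 0'; python3 -m creep '0 -0.004 0 0 0;0 0 0 0 0'; python3 -m creep '0 -0.004 0 0 0;0 0 0 0 0';python3 -m creep '0 -0.004 0 0 0;0 0 0 0 0'
```

```text
time_s: 52.38
tool_pos: [0.613, -0.0084, 0.0488]
tool_rot: [-180.0, 0.4, -175.1]
force: [10.8, 0.9, -3.0]
grip_width: 0.0114
grasp_force: 10.0
time_s: 52.62
tool_pos: [0.6131, -0.0113, 0.0489]
tool_rot: [180.0, 0.5, -175.1]
force: [10.9, 2.7, -2.8]
grip_width: 0.0116
grasp_force: 10.0
time_s: 52.88
tool_pos: [0.6131, -0.0115, 0.049]
tool_rot: [179.7, 0.5, -174.9]
force: [11.0, 7.6, -4.8]
grip_width: 0.0112
grasp_force: 10.0
time_s: 53.12
tool_pos: [0.6131, -0.0116, 0.049]
tool_rot: [179.4, 0.6, -174.8]
force: [11.9, 12.9, -6.4]
grip_width: 0.0111
grasp_force: 10.0
```

```bash
python3 -m creep '0 0.008 0 0 0;0 0 0 0 0;0 0 0 0 0.03;0 0 0 0 0.03;0 0 0 0 0.03;0 0 0.04 0 0.03;0 0 0.06 0 0.03;0 0 0.06 0 0.03'; python3 -m creep '-0.02 0.01 0.02 -10 0.03;-0.02 0 0 -10 0.03;-0.02 -0.01 0 -10 0.03;-0.02 -0.02 0 -10 0;-0.02 -0.02 0 -10 0;-0.02 -0.02 0 -10 0;0 -0.01 0 -10 0;0 0 0 -10 0';python3 -m creep '0 0 0 -10 0;0 0 0 0 0'; python3 look.py wrist w12 latch_knob:.054 latch_pivot:.043 drawer_handle:.052
```

```text
time_s: 54.12
tool_pos: [0.6086, -0.0116, 0.2093]
tool_rot: [-180.0, -0.1, -175.1]
force: [1.1, 0.6, 0.6]
grip_width: 0.0297
grasp_force: 0.0
time_s: 55.12
tool_pos: [0.4884, -0.0827, 0.2279]
tool_rot: [-179.9, 0.1, 104.5]
force: [0.3, 0.5, -0.2]
grip_width: 0.0007
grasp_force: 0.0
time_s: 55.38
tool_pos: [0.4889, -0.0812, 0.2279]
tool_rot: [-179.9, 0.0, 95.1]
force: [-0.8, 0.2, 0.3]
grip_width: 0.0005
grasp_force: 0.0
t 55.4 tcp [ 0.489  -0.0812  0.2279] yaw 95.15
latch_knob 0.65 [382.2 118.3] [ 0.6102 -0.0103]
latch_pivot 0.65 [289. 117.] [ 0.5167 -0.0175]
drawer_handle 0.62 [209.8 159.2] [ 0.4372 -0.0678]
```

View pics/w12.png

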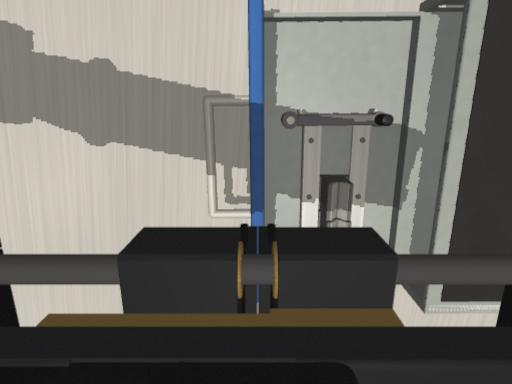

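```bash
python3 -m creep '-0.05 0.012 0 0 0.035;0 0 -0.05 0 0.035;0 0 -0.05 0 0.035;0 0 -0.05 0 0.035;0 0 -0.03 0 0.035;0 0 -0.008 0 0.035;0 0 0 0 0.035;0 0 0 0 0' 40; python3 -m creep '0 0 0 0 0;0 0 0 0 0;0 0 0 0 0;0 0 0 0 0'
```

```text
time_s: 56.58
tool_pos: [0.4406, -0.0696, 0.0414]
tool_rot: [179.9, 0.1, 95.0]
force: [-0.2, -0.2, 0.3]
grip_width: 0.0304
grasp_force: 0.0
time_s: 57.08
tool_pos: [0.4382, -0.0697, 0.0404]
tool_rot: [-179.8, 0.0, 94.9]
force: [-4.7, -1.2, 7.6]
grip_width: 0.0085
grasp_force: 40.0
```

```bash
python3 -m creep '0.01 0.0009 0 0 0;0.015 0.0013 0 0 0;0.02 0.0018 0 0 0;0.02 0.0018 0 0 0;0.02 0.0018 0 0 0;0.02 0.0018 0 0 0'; python3 -m creep '0.02 0.0018 0 0 0;0.02 0.0018 0 0 0;0.012 0.001 0 0 0'; python3 -m creep '0.006 0.0005 0 0 0;0.004 0.0004 0 0 0;0 0 0 0 0'; python3 -m creep '0.004 0.0004 0 0 0;0 0 0 0 0'
```

```text
time_s: 57.82
tool_pos: [0.5426, -0.0598, 0.0404]
tool_rot: [-179.7, 0.0, 94.9]
force: [-10.1, 0.5, 13.3]
grip_width: 0.0083
grasp_force: 40.0
time_s: 58.2
tool_pos: [0.5954, -0.0546, 0.0404]
tool_rot: [-179.8, -0.0, 95.0]
force: [-8.5, 0.0, 9.2]
grip_width: 0.0091
grasp_force: 40.0
time_s: 58.58
tool_pos: [0.6054, -0.0537, 0.0405]
tool_rot: [-179.8, -0.0, 95.0]
force: [-4.5, 0.5, 5.6]
grip_width: 0.0085
grasp_force: 40.0
time_s: 58.82
tool_pos: [0.6072, -0.0535, 0.0404]
tool_rot: [-179.6, -0.0, 95.0]
force: [-10.1, -0.5, 10.8]
grip_width: 0.0088
grasp_force: 40.0
```

```bash
python3 -m creep '0.004 0.0004 0 0 0;0 0 0 0 0'; python3 -m creep '0.003 0.0003 0 0 0;0 0 0 0 0'
```

```text
time_s: 59.08
tool_pos: [0.6072, -0.0535, 0.0403]
tool_rot: [-179.0, 0.1, 95.0]
force: [-21.2, -0.2, 20.4]
grip_width: 0.0089
grasp_force: 40.0
time_s: 59.32
tool_pos: [0.6072, -0.0536, 0.0403]
tool_rot: [-178.7, 0.1, 94.9]
force: [-28.8, -1.2, 27.7]
grip_width: 0.0089
grasp_force: 40.0
```

```bash
python3 -m creep '-0.0055 -0.0005 0 0 0;0 0 0 0 0;0 0 0 0 0.03;0 0 0 0 0.03;0 0 0 0 0.03;0 0 0.05 0 0.03;0 0 0.06 0 0.03;-0.02 -0.03 0.05 0 0.03'; python3 -m creep '-0.03 -0.05 0.03 0 0.03;0 -0.05 0 0 0.03;0 -0.03 0 0 0.03;0 0 0 0 0.03;0 0 0 0 0.03'; python3 look.py top t4 drawer_handle:.052; python3 look.py scene s4; python3 -c "
import cv2,numpy as np
a=cv2.imread('pics/s4.png');b=cv2.imread('pics/t4.png')
cv2.imwrite('pics/c4.png',cv2.resize(np.hstack([a[60:340],b[80:360]]),(800,220)))"
```

```text
time_s: 60.32
tool_pos: [0.5934, -0.0807, 0.2028]
tool_rot: [179.8, -0.1, 95.3]
force: [0.9, -0.7, 0.6]
grip_width: 0.0296
grasp_force: 0.0
time_s: 60.95
tool_pos: [0.5637, -0.21, 0.2287]
tool_rot: [180.0, -0.1, 95.0]
force: [0.3, 0.5, -0.2]
grip_width: 0.0302
grasp_force: 0.0
t 61.0 tcp [ 0.5638 -0.2093  0.2288] yaw 95.1
drawer_handle 0.61 [271.7 188.3] [ 0.6038 -0.052 ]
t 61.1 tcp [ 0.5638 -0.2094  0.2288] yaw 95.12
```

View pics/c4.png

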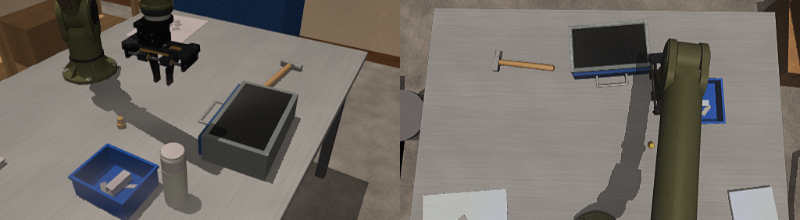

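```bash
python3 -c "
from h import *
print(ticket.sign_off())"
```

```text
the job is handed in; nothing more can be done
None
```

The job is handed in at about 61 s: the offcut is in the scrap bin, all three dies on the bench (one 30 mm, two 40 mm) are in the rail, the latch is across the mouth, and the drawer is shut. The hammer, spray can and brass fitting were left alone. I did not re-push the drawer after letting go of the handle.

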